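# Press the keyed brake spindle home against its return spring and hold it

### The arm

A 6-joint arm with a two-finger parallel gripper is mounted at the origin on the work surface. World frame = base frame: x ahead of the robot, y to its left, z up, the work surface at z = 0. Lengths are in m, angles in degrees, forces in N, time in s.
With the tool pointing down it reaches from about 0.25 to 0.8 m from the base axis. Payload 8.5 kg.
Tool frame: the origin (TCP) lies on the centre line of the jaws, within the pads' length; the fingertips stand 22 mm ahead of it and the grasp point (between the pads) lies 3 mm ahead of it; z points along the fingers, y is the direction in which the jaws open and shut (so a half turn about z gives the same grasp; the last joint's range is limited). The gripper opens to 85 mm and grips with 20 to 120 N. Pads are 22 mm wide; open, the fingers measure 114 mm over their backs; the gripper's body (76 mm by 85 mm) begins 54 mm behind the grasp point. The pads swing forward as they close: fully open they stand 13 mm farther back than shut.
Start: joints at [73.109, 13.648, -0.773, 75.585, 0, 90], TCP at [0.153, 0.502, 0.218] pointing down, gripper open.
Joint ranges: [-152.45, 152.45], [-59.26, 108.67], [-65.41, 83.53], [-104.44, 129.93], [-82.83, 76.93], [-180, 180]. Speed limits (degrees/s): [127.2, 127.2, 159.86, 180, 180, 180].

### API

Orientations are given as a 3x3 rotation matrix whose columns are the frame's x, y, z axes.
In Python, from bench import ctrl gives the robot as it stands.
- The arm moves only by the tool step_arm, never from a script. Its argument "targets" is a list of rows, each a list of 4 numbers: the shift along the tool's x, y, z in mm, then the turn about the tool's z in rad. A call has 1 to 10 rows; each row is the pose to reach, as a shift and turn from the pose measured when the call began, along the tool's axes at that moment; what a row does not reach only later rows make up. A row lasts 1/10 s, in which the tool goes at most 50 mm and 8.59 degrees, less where a joint would pass 70% of its speed; a pose out of reach is approached as far as the arm can. A call with a gripper value outside its range is refused whole. "jaw" is the finger opening in mm, from 0 to 85.4, set as the call begins (left out, the last holds). The fingers move at their own pace and stop on an object; "newtons" is the grip in N (left out, the last holds). Time passes only in rows, so rows that repeat a pose let the fingers close. It gives the time, the measured TCP pose, the force and the opening at its end, in the units of the state.
- ctrl.get_obs(): the state, without advancing time (a new reading comes with each control period).
- ctrl.read_camera(name): name is "side" or "top"; returns a dict with "img" (384x512x3 uint8, blue, green, red), "range_z" (384x512 float32, m along the optical axis (not along the pixel's ray), 0 where there is no reading), "vertical_fov" (degrees; the focal length in pixels is half the picture's height over the tangent of half this angle, whatever the lens; pixels are square), "cx", "cy" (the principal point, pixels), "R" (3x3) and "t" (3): a world point X has camera coordinates R X + t. Camera axes: x right, y down, z forward; pixel columns grow to the right and rows downward; lengths in m; the calibration is good to about 2 mm. A picture is of the moment at which its call begins.
- ctrl.hand_in(): hands the job in, once; it reports no verdict.
Trained networks look in a picture, given as the dict that the camera call returned (one of the last four; its "shot" number tells which), for a name from the list of things; names that differ only in an ending like _2 or _b are one class to them, and where a whole thing is asked for, a point or a joint stands for the part that bears it (a point fixed in the world has none). Each returns a list of dicts, best first, with "score" (0 to 1); they miss things now and then, are a little off and sometimes report something else, mostly with a low value. They report only what shows in the picture. A call takes as long as a camera call. They do not tell look-alikes from the thing itself.
- ctrl.regions_of(picture, label): "mask" (384x512 bool, what is visible of it) and "point" ([row, column] in pixels, amid what is visible of it).
The state is a dict: "clock": time; "joint_pos": joint angles; "qd": joint speeds; "tau": joint torques, N m; "eef_pos": TCP position; "tcp_rot": TCP orientation; "ft_force": force on the tool from outside, world axes, zero at the start; "moment": the same for the moment, N m; "width": finger opening in m.
Only numpy, scipy, OpenCV 4.12 (cv2) and the standard library are available. Lean on these libraries where they do the work, as an engineer would, in place of code of your own. Each camera call takes 0.05 s, during which the arm holds its last target.

### The job

Lift the keyed brake spindle out of its blue stand by its yellow square head, start its plain nose in the bore of the green brake lever hub, and turn it until the key slips into the keyway of the brass sleeve. Then keep pushing until its collar is fully home on the sleeve, and finish while still holding it there, pressed down against the return spring so that a mate could fit the retaining ring. Leave the other things on the bench where they are.

Things in the scene. Friction and masses are not known exactly. Their poses are not given: they have to be found in the camera images.
- spindle: Keyed steel spindle, 82 mm long, 0.3 kg, upright. Origin: centre of the nose's lower end; z up its axis. Shaft 20 mm in diameter (first 6 mm tapered from 14) up to z = 40 mm, a 44 mm wide collar to z = 46, then the head. A brass key on the +x side, 6 mm wide, 15 mm out from the axis, spans z = 18 to 40; below it the nose is plain. Starts hanging in the stand by its collar.
- spindle_head (a point): Centre of the spindle's yellow square head: 22 mm across flats, flats facing the spindle's x and y, 36 mm tall, directly above the collar. 64 mm above the spindle's origin.
- stand: Fixed blue block, 90 x 90 x 60 mm high, with one 34 mm hole down the middle in which the spindle hangs. Origin at the centre of its underside.
- hub: Fixed green round brake lever hub, 64 mm in diameter, on a grey 110 mm square base plate; a green lever reaches 114 mm out along its +x, top at 54 mm. Origin on the bore axis at bench level, z up. Lined by a fixed brass sleeve. With the spindle home, collar on the sleeve, the spindle's origin is at z = 20 mm; with the key resting on the sleeve's top, at 42 mm.
- hub_mouth (a point): Bore centre at the brass sleeve's flat top, 60 mm above the bench. Bore 23 mm in diameter, with one keyway 9 mm wide, open at the top and running all the way down. It points along the hub's +x give or take up to 0.4 rad, differently each time: see it from above as the gap in the brass, or feel for it by turning the key on the sleeve's top under light pressure till it drops in.
- plunger (a joint): Sprung red return plunger down in the bore, travel in m: 0 at rest (its top 22 mm below the sleeve's top), growing as it is pressed down, 0.018 with the spindle home, end stop 0.022. The spring pushes up with 6 N at rest and 0.4 N more per mm (13 N at home), so it lifts a spindle that is let go.
- anvil: Loose red rivet anvil, 50 mm square foot, 56 mm high. Origin at the centre of its underside. Leave alone.
- washer: Loose bronze thrust washer lying flat, 52 mm in diameter, 6 mm thick. Origin at the centre of its underside. Leave alone.
- bush: Loose white ceramic bush, upright, 34 mm in diameter, 38 mm high. Origin at the centre of its underside. Leave alone.
- drift: Loose chrome drift lying along its x, about 110 mm long, 14 mm thick. Origin under its middle. Leave alone.
- rivet_tin: Loose blue closed rivet tin, 60 mm in diameter, 55 mm high. Origin at the centre of its underside. Leave alone.
- bar_clamp: Steel bar clamp lying along y, 360 mm long, 90 mm high, pressing a brown pad to its backing plate; it stands fast. Origin at the centre of its underside.
There are look-alikes about, which are no part of the job. What is shaped like the stand but orange is not meant.

How it is judged (in metres and radians):
On the way, in this order (a step that is already met when the one before it is completed fails the run):
1. the spindle is lifted out of the stand in the gripper (z of spindle in the frame of stand above 0.065 m and contact force between the fingers and spindle above 3 N), for 0.2 s.
2. the spindle's nose is started in the hub's bore (z of spindle in the frame of hub below 0.052 m and horizontal distance between spindle and hub below 0.004 m), for 0.1 s.
At the end, for the whole second after the job is handed in: The spindle stands in the hub's bore (within 4 mm of its axis, upright within 0.08 rad), its collar within 2.5 mm of the sleeve's top, the return plunger pressed down more than 15 mm, at rest, and the gripper still bears on the spindle with more than 3 N and holds it there (z of spindle in the frame of hub below 0.0225 m and horizontal distance between spindle and hub below 0.004 m and angle between spindle's own z axis and vertical below 0.08 rad and value of joint plunger above 0.015 m and contact force between the fingers and spindle above 3 N and linear speed of spindle below 0.02 m/s); the arm keeps its last pose, push and grip.
It fails at once if the anvil is shifted more than 3 cm (distance of anvil from where it was at the start of the episode above 0.03 m).
It fails at once if the washer is shifted more than 3 cm (distance of washer from where it was at the start of the episode above 0.03 m).
It fails at once if the bush is shifted more than 3 cm (distance of bush from where it was at the start of the episode above 0.03 m).
It fails at once if the drift is shifted more than 3 cm (distance of drift from where it was at the start of the episode above 0.03 m).
It fails at once if the rivet tin is shifted more than 3 cm (distance of rivet_tin from where it was at the start of the episode above 0.03 m).
It also fails if it takes over 54 s, if anything falls off the work surface, if the arm or the gripper's body presses on something with over 40 N, if the wrist force passes 120 N, or if a joint passes its speed limit or range.

## Working session

There is one attempt and no reset: what is moved stays moved. The work goes in short steps, Python scripts to look and compute and a tool call to move; the robot and the scene stay as the last step left them, time stands still between calls to the robot, and variables do not carry over. Pictures are saved under pics/ and viewed, and the job is handed in when it is done.

Besides the shell and the picture viewer there is one more tool, called after "Emit:" by a JSON object that holds its "method" and its "body". step_arm: Moves the arm, as the interface text tells. Its arguments: {"type":"object","properties":{"targets":{"type":"array","items":{"type":"array","items":{"type":"number"}}},"jaw":{"type":"number"},"newtons":{"type":"number"}},"required":["targets"]}

```bash
mkdir -p pics; ls
cat > h.py <<'E'
import numpy as np, cv2
from bench import ctrl
def cloud(p):
    h,w=p['range_z'].shape; f=h/2/np.tan(np.radians(p['vertical_fov'])/2)
    r,c=np.mgrid[0:h,0:w]; z=p['range_z'].astype(float)
    P=np.stack([(c-p['cx'])/f*z,(r-p['cy'])/f*z,z],-1)
    return (P-np.array(p['t']).ravel())@np.array(p['R'])
def proj(p,X):
    h=384; f=h/2/np.tan(np.radians(p['vertical_fov'])/2)
    q=np.array(p['R'])@np.array(X,float)+np.array(p['t']).ravel()
    return q[1]/q[2]*f+p['cy'],q[0]/q[2]*f+p['cx']
E
python3 - <<'E'
from h import *
for n in ['top','side']:
    p=ctrl.read_camera(n); cv2.imwrite(f'pics/{n}0.png',p['img']); np.savez(f'{n}0.npz',**{k:v for k,v in p.items()})
    print(n,{k:v for k,v in p.items() if k not in('img','range_z')})
    P=cloud(p)
    for l in ['spindle','spindle_head','stand','hub','anvil','washer','bush','drift','rivet_tin','bar_clamp']:
        for d in ctrl.regions_of(p,l)[:3]:
            m=d['mask']&(p['range_z']>0); Q=P[m]
            if len(Q)==0: print(l,'none');continue
            print(l,round(d['score'],2),np.round(d['point']),m.sum(),'lo',Q.min(0).round(3),'hi',Q.max(0).round(3),'med',np.median(Q,0).round(3))
print(ctrl.get_obs())
E
```

```text
pics
top {'vertical_fov': 45.012044884334074, 'cx': 256.27579717140213, 'cy': 191.20243908126417, 'R': array([[ 0.00134026, -0.99995137,  0.00977028],
       [-0.99730209, -0.00205366, -0.07337794],
       [ 0.07339443, -0.00964557, -0.99725635]]), 't': array([-0.01977475,  0.57444718,  1.29523044]), 'shot': 1}
spindle 0.44 [203. 309.] 201 lo [ 0.517 -0.186  0.058] hi [ 0.559 -0.144  0.108] med [ 0.537 -0.163  0.068]
spindle_head 0.53 [206. 307.] 214 lo [ 0.514 -0.186  0.055] hi [ 0.559 -0.144  0.108] med [ 0.536 -0.161  0.068]
stand 0.95 [208. 305.] 855 lo [ 0.49  -0.214  0.013] hi [ 0.584 -0.115  0.071] med [ 0.534 -0.16   0.059]
stand 0.92 [196. 255.] 1003 lo [ 0.506 -0.067 -0.006] hi [0.609 0.032 0.067] med [ 0.558 -0.015  0.059]
stand 0.56 [264. 326.] 1140 lo [ 0.314 -0.258 -0.003] hi [ 0.434 -0.145  0.068] med [ 0.378 -0.201  0.059]
hub 0.68 [212. 185.] 1520 lo [ 0.45   0.122 -0.005] hi [0.62  0.241 0.067] med [0.518 0.172 0.012]
hub 0.54 [256. 401.] 141 lo [ 0.377 -0.443 -0.001] hi [ 0.41  -0.409  0.046] med [ 0.393 -0.423  0.033]
hub 0.18 [243. 248.] 309 lo [ 0.399 -0.018 -0.
[... 2753 characters left out ...]
837803e+01,
       -1.13983322e-03,  9.00015835e+01]), 'qd': array([-3.56572965e-02, -1.52424081e-02, -1.20874143e-02,  2.23201395e-02,
        9.30341984e-03, -7.35945209e-05]), 'tau': array([-9.41303333e-04, -5.38596404e+01,  3.46694613e+01,  3.18749328e-03,
       -3.87319396e-04, -1.88936248e-06]), 'eef_pos': array([0.15253473, 0.50233027, 0.21846105]), 'tcp_rot': array([[-9.56854028e-01,  2.90569044e-01, -1.30748086e-05],
       [ 2.90569044e-01,  9.56854021e-01, -1.11531428e-04],
       [-1.98968971e-05, -1.10518430e-04, -9.99999994e-01]]), 'ft_force': array([ 1.19316593, -0.63014114, -0.0996685 ]), 'moment': array([-0.01253353, -0.02338991,  0.00744512]), 'width': 0.08526159127300263}
```

View images.

Run:
```python
from h import *
a=cv2.imread('pics/top0.png')[90:300,80:440]; cv2.imwrite('pics/t1.png',cv2.resize(a,None,fx=2.2,fy=2.2,interpolation=2))
a=np.load('top0.npz')['img']
b=[cv2.resize(x,(390,390),interpolation=cv2.INTER_CUBIC) for x in (a[170:235,155:220],a[178:233,277:332])]
cv2.imwrite('pics/t2.png',np.hstack(b))
a=np.load('side0.npz')['img']
b=[cv2.resize(x,(390,390),interpolation=cv2.INTER_CUBIC) for x in (a[140:205,200:265],a[210:275,230:295])]
cv2.imwrite('pics/s2.png',np.hstack(b))
```

```text
(no output)
```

View pics/t1.png

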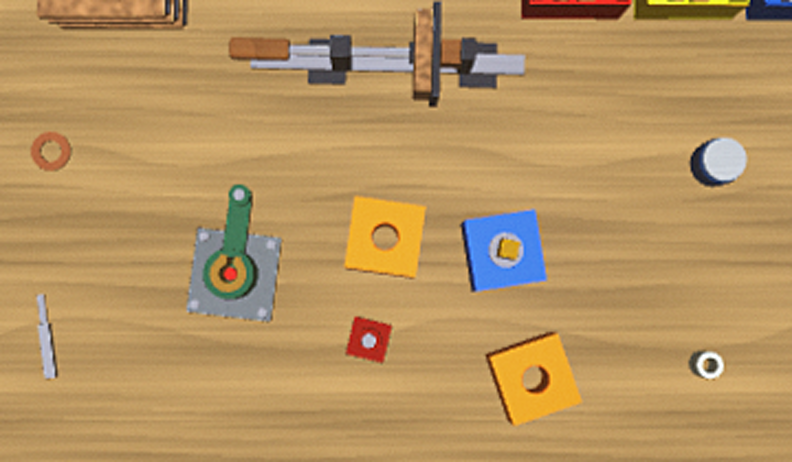

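View pics/t2.png

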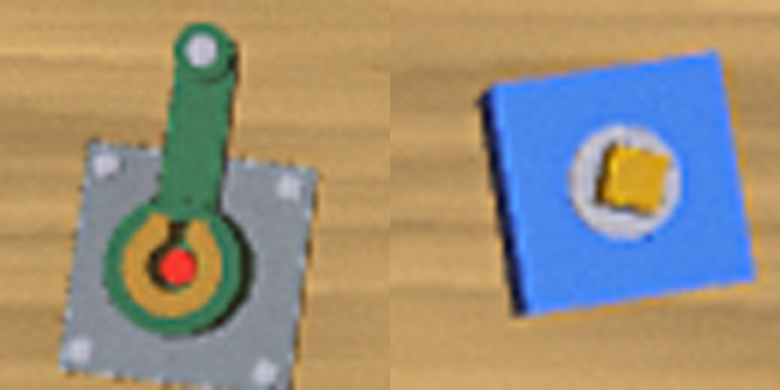

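View pics/s2.png

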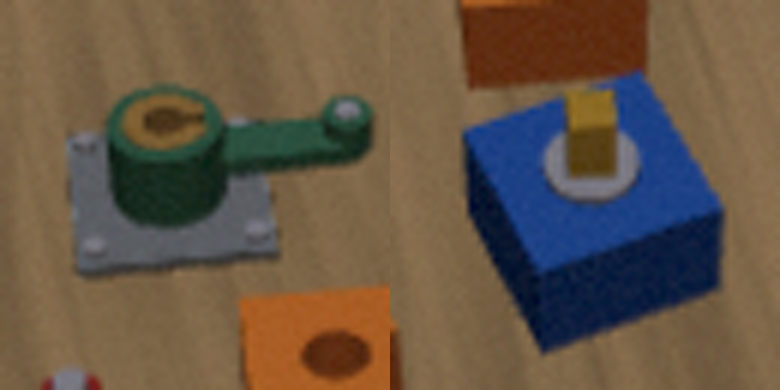

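View pics/side0.png

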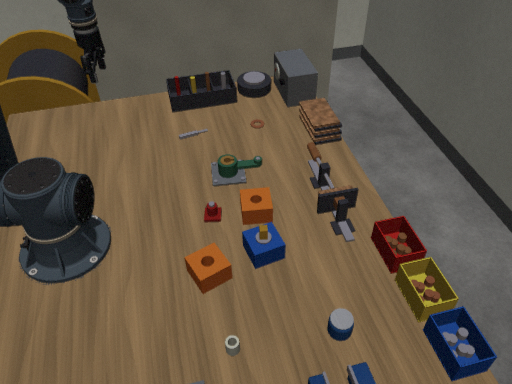

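Run:
```python
from h import *
for n in ['top','side']:
    p=dict(np.load(n+'0.npz')); P=cloud(p); hsv=cv2.cvtColor(p['img'],cv2.COLOR_BGR2HSV); H,S,V=[hsv[...,i].astype(int) for i in range(3)]
    x,y,z=P[...,0],P[...,1],P[...,2]
    st=(abs(x-.537)<.07)&(abs(y+.163)<.07)
    yel=st&(H>15)&(H<32)&(S>120)&(z>.06)
    top=yel&(z>.095)
    Q=P[top]; 
    if len(Q)>4: print(n,'head top',top.sum(),Q.mean(0).round(4),((Q.min(0)+Q.max(0))/2).round(4),np.median(Q[:,2]).round(4),cv2.minAreaRect((Q[:,:2]*1000).astype(np.float32)))
    blue=st&(H>95)&(H<125)&(S>120)&(abs(z-.06)<.006)
    Q=P[blue]; print(' stand top',blue.sum(),np.median(Q[:,2]).round(4),cv2.minAreaRect((Q[:,:2]*1000).astype(np.float32)))
    col=st&(S<90)&(abs(z-.066)<.006); Q=P[col]; print(' collar',col.sum(),Q.mean(0).round(4),cv2.minEnclosingCircle((Q[:,:2]*1000).astype(np.float32)))
    hb=(abs(x-.518)<.15)&(abs(y-.172)<.1)
    brass=hb&(H>10)&(H<32)&(S>110)&(abs(z-.06)<.008)
    gr=hb&(H>40)&(H<90)&(S>60)&(z>.045)
    Q=P[brass]; print(' brass',brass.sum(),np.median(Q[:,2]).round(4),cv2.minEnclosingCircle((Q[:,:2]*1000).astype(np.float32)),cv2.minAreaRect((Q[:,:2]*1000).astype(np.float32)))
    Q=P[(gr&(z>.057))|brass]; print(' rim',len(Q),cv2.minEnclosingCircle((Q[:,:2]*1000).astype(np.float32)),cv2.minAreaRect((Q[:,:2]*1000).astype(np.float32)))
    g=hb&(S<70)&(z<.025)&(z>.004)&(x<.58); Q=P[g]; print(' plate',len(Q),np.median(Q[:,2]),cv2.minAreaRect((Q[:,:2]*1000).astype(np.float32)))
    Q=P[gr&(x>.56)]; print(' lever',len(Q),Q.mean(0).round(4),np.median(Q[:,2]))
    np.save
```

```text
top head top 65 [ 0.538  -0.1641  0.1015] [ 0.5373 -0.164   0.1017] 0.1018 ((538.1622314453125, -164.2198944091797), (20.517086029052734, 21.322376251220703), 79.82734680175781)
 stand top 826 0.0595 ((538.2402954101562, -164.80703735351562), (88.99845123291016, 89.82926940917969), 8.699214935302734)
 collar 113 [ 0.5364 -0.1628  0.0654] ((519.1961669921875, -175.9020538330078), 43.427703857421875)
 brass 154 0.0592 ((509.2583312988281, 180.94085693359375), 23.66356086730957) ((507.92022705078125, 182.05899047851562), (43.088809967041016, 43.781246185302734), 81.61933135986328)
 rim 305 ((548.703369140625, 176.3123779296875), 71.22875213623047) ((547.9436645507812, 184.3822784423828), (139.91603088378906, 61.23223114013672), 2.9082229137420654)
 plate 927 0.009830445254877583 ((508.49725341796875, 181.8347930908203), (109.76386260986328, 109.82904815673828), 83.3203125)
 lever 67 [0.603  0.1696 0.0527] 0.053401060229731276
side head top 59 [ 0.5379 -0.1666  0.1022] [ 0.5385 -0.165   0.1015] 0.1027 ((538.614501953125, -165.561279296875), (24.213672637939453, 19.735044479370117), 84.14582061767578)
 stand top 670 0.0605 ((538.5571899414062, -165.64796447753906), (90.66421508789062, 92.95549011230469), 8.948773384094238)
 collar 105 [ 0.5398 -0.1693  0.0659] ((565.6357421875, -162.47215270996094), 47.4123420715332)
 brass 87 0.0606 ((511.77081298828125, 182.15545654296875), 25.606706619262695) ((510.1673278808594, 182.50225830078125), (45.48151397705078, 39.24105453491211), 77.79618072509766)
 rim 171 ((548.3487548828125, 172.85345458984375), 69.68201446533203) ((546.149169921875, 168.43307495117188), (61.26022720336914, 136.28842163085938), 73.89496612548828)
 plate 433 0.01117688873049129 ((511.5693664550781, 195.15472412109375), (145.8330078125, 109.48678588867188), 82.88280487060547)
 lever 45 [0.6025 0.1641 0.0514] 0.05124986886808323
```

Run:
```python
from h import *
from scipy.optimize import minimize
ps={n:dict(np.load(n+'0.npz')) for n in('top','side')}
def head(x,y,yaw,n,s=4,o=0):
    p=ps[n];m=np.zeros((60*s,60*s),np.uint8)
    c,si=np.cos(yaw),np.sin(yaw)
    pts=[]
    for z in(.066,.102):
        for a,b in((1,1),(1,-1),(-1,-1),(-1,1)):
            a*=.011;b*=.011
            r,cc=proj(p,[x+c*a-si*b,y+si*a+c*b,z]); pts.append([cc,r])
    pts=np.array(pts); off=OFF[n]
    q=((pts-off+0.5)*s*16).astype(np.int32)
    cv2.fillConvexPoly(m,cv2.convexHull(q),255,shift=4)
    return cv2.resize(m,(60,60),interpolation=cv2.INTER_AREA)/255.
OFF={};Y={}
for n in ps:
    r,c=proj(ps[n],[.538,-.165,.08]); OFF[n]=np.array([int(c)-30,int(r)-30]); o=OFF[n]
    im=ps[n]['img'][o[1]:o[1]+60,o[0]:o[0]+60].astype(float)
    # yellowness: blue fraction
    f=im[...,0]/im.sum(-1); print(n,f.min().round(2),np.median(f).round(2))
    Y[n]=np.clip((.28-f)/(.2),0,1); 
    import sys
    r2,c2=np.mgrid[0:60,0:60]; Y[n][(abs(r2-30)>14)|(abs(c2-30)>14)]=0
    print((Y[n]>.5).sum(), head(.538,-.165,-.17,n).sum())
for n in [('top',),('side',),('top','side')]:
    best=None
    for yaw in np.radians(np.arange(-45,45,3.)):
        f=lambda v:sum(((head(v[0]/1e3,v[1]/1e3,yaw,k)-(Y[k]>.5))**2).sum() for k in n)
        r=minimize(f,[538,-165],method='Nelder-Mead',options=dict(initial_simplex=[[538,-165],[541,-165],[538,-162]]))
        if best is None or r.fun<best[0]-0: best=(r.fun,np.degrees(yaw),r.x)
        if n[-1]=='side' : print(round(np.degrees(yaw)),round(r.fun,1),end='; ')
    print(n,best)
# keyway
for n in ps:
    p=ps[n]; cx,cy=.5085,.1818
    print(n)
    for rad in (.0125,.014,.0155):
        row=[]
        for a in range(-50,41,5):
            r,c=proj(p,[cx+rad*np.cos(np.radians(a)),cy+rad*np.sin(np.radians(a)),.06])
            v=cv2.getRectSubPix(p['img'],(1,1),(c,r))[0,0]; row.append(int(v[2]))
        print(rad,row)
```

```text
top 0.0 0.23
68 90.69803921568626
side 0.07 0.24
196 135.0156862745098
('top',) (np.float64(16.010857362552866), np.float64(-9.0), array([ 538.45377076, -164.48257041]))
-45 154.4; -42 153.2; -39 150.2; -36 148.6; -33 146.4; -30 143.7; -27 139.5; -24 136.2; -21 132.0; -18 129.7; -15 123.4; -12 127.2; -9 130.1; -6 135.0; -3 137.4; 0 140.4; 3 144.0; 6 146.2; 9 148.3; 12 150.8; 15 154.7; 18 155.6; 21 156.3; 24 157.9; 27 157.9; 30 158.4; 33 159.5; 36 159.9; 39 158.5; 42 156.4; ('side',) (np.float64(123.35621683967706), np.float64(-14.999999999999998), array([ 539.13281631, -161.25126457]))
-45 179.8; -42 177.9; -39 173.9; -36 172.0; -33 166.9; -30 163.7; -27 160.0; -24 156.3; -21 152.0; -18 148.7; -15 143.4; -12 146.9; -9 151.4; -6 154.1; -3 155.8; 0 159.7; 3 165.4; 6 170.2; 9 172.6; 12 176.2; 15 178.7; 18 180.6; 21 182.8; 24 183.4; 27 183.5; 30 184.4; 33 184.7; 36 183.7; 39 182.6; 42 181.2; ('top', 'side') (np.float64(143.440738177624), np.float64(-14.999999999999998), array([ 538.91241455, -163.91464233]))
top
0.0125 [160, 148, 141, 136, 119, 92, 72, 66, 58, 57, 58, 66, 96, 121, 136, 149, 162, 156, 155]
0.014 [187, 186, 178, 169, 152, 121, 88, 76, 65, 61, 62, 77, 124, 166, 170, 177, 182, 186, 190]
0.0155 [193, 198, 197, 184, 176, 147, 107, 81, 70, 65, 70, 91, 143, 180, 186, 192, 191, 192, 193]
side
0.0125 [117, 114, 112, 110, 109, 104, 99, 93, 87, 84, 82, 81, 81, 81, 82, 84, 84, 82, 80]
0.014 [122, 119, 118, 118, 118, 114, 107, 100, 92, 88, 84, 82, 80, 83, 89, 95, 95, 93, 90]
0.0155 [123, 124, 124, 125, 125, 120, 111, 103, 94, 89, 85, 81, 77, 87, 95, 102, 106, 105, 102]
```

Emit:
{"method": "step_arm", "body": {"targets": [[-563, -526, 0, -0.105], [-563, -526, 0, -0.105], [-563, -526, 0, -0.105], [-563, -526, 0, -0.105], [-563, -526, 0, -0.105], [-563, -526, 0, -0.105], [-563, -526, 0, -0.105], [-563, -526, 0, -0.105], [-563, -526, 0, -0.105], [-563, -526, 0, -0.105]], "jaw": 50, "newtons": 60}}

```text
clock: 2.1
eef_pos: [0.4036, 0.0675, 0.2189]
tcp_rot: [[-0.982, 0.189, 0.001], [0.189, 0.982, 0.0], [-0.001, 0.0, -1.0]]
ft_force: [0.9, 1.3, 0.6]
width: 0.05
```

Emit:
{"method": "step_arm", "body": {"targets": [[-176, -202, 60, 0], [-176, -202, 60, 0], [-176, -202, 60, 0], [-176, -202, 60, 0], [-176, -202, 60, 0], [-176, -202, 60, 0], [-176, -202, 60, 0], [-176, -202, 60, 0]]}}

```text
clock: 2.9
eef_pos: [0.538, -0.1643, 0.1585]
tcp_rot: [[-0.982, 0.19, -0.0], [0.19, 0.982, 0.001], [0.0, 0.001, -1.0]]
ft_force: [-0.1, 0.3, 1.0]
width: 0.0501
```

Run:
```python
from h import *
o=ctrl.get_obs();print(o['clock'],o['joint_pos'].round(1),o['eef_pos'].round(4),np.degrees(np.arctan2(o['tcp_rot'][1,1],o['tcp_rot'][0,1])))
```

```text
2.9 [-17.   18.8  -2.4  68.8   0.   -6.1] [ 0.538  -0.1643  0.1585] 79.05379668105058
```

Emit:
{"method": "step_arm", "body": {"targets": [[0, 0, 35, 0], [0, 0, 66, 0], [0, 0, 66, 0], [0, 0, 66, 0]]}}

```text
clock: 3.3
eef_pos: [0.5377, -0.1632, 0.0934]
tcp_rot: [[-0.982, 0.189, -0.001], [0.189, 0.982, 0.001], [0.001, 0.001, -1.0]]
ft_force: [1.2, -0.3, 0.2]
width: 0.0501
```

Emit:
{"method": "step_arm", "body": {"targets": [[0, 0, 0, 0], [0, 0, 0, 0], [0, 0, 0, 0], [0, 0, 0, 0], [0, 0, 0, 0], [0, 0, 0, 0], [0, 0, 0, 0], [0, 0, 0, 0]], "jaw": 0, "newtons": 80}}

```text
clock: 4.1
eef_pos: [0.5377, -0.1633, 0.0933]
tcp_rot: [[-0.982, 0.189, -0.001], [0.189, 0.982, 0.001], [0.001, 0.001, -1.0]]
ft_force: [-0.2, -0.3, -0.5]
width: 0.0
```

Run:
```python
from h import *
b=[]
for n in ['top','side']:
    p=ctrl.read_camera(n); np.savez(n+'1.npz',**p); r,c=map(int,proj(p,[.538,-.164,.08]))
    b.append(cv2.resize(p['img'][r-50:r+50,c-50:c+50],(390,390),interpolation=2))
cv2.imwrite('pics/g1.png',np.hstack(b)); o=ctrl.get_obs(); print(o['width'],o['clock'])
```

```text
-5.992338798923026e-05 4.2
```

View pics/g1.png

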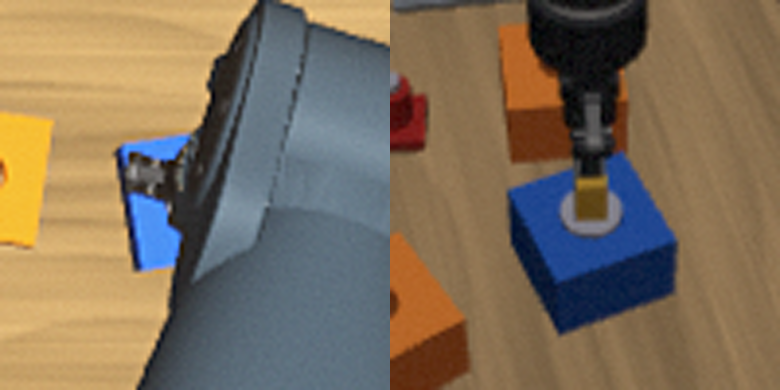

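Run:
```python
from h import *
for n in ['side','top']:
    p=dict(np.load(n+'1.npz')); P=cloud(p)
    r,c=map(int,proj(p,[.538,-.164,.102])); print(n,r,c)
    for rr in range(r-24,r+12,3):
        print(rr,[tuple((P[rr,cc]*1000).astype(int)) for cc in range(c-8,c+9,4)])
C=-np.array(p['R']).T@np.array(p['t']); print(C)
```

```text
side 227 262
203 [(np.int64(548), np.int64(-26), np.int64(57)), (np.int64(523), np.int64(-176), np.int64(212)), (np.int64(528), np.int64(-198), np.int64(233)), (np.int64(537), np.int64(-202), np.int64(234)), (np.int64(552), np.int64(-184), np.int64(213))]
206 [(np.int64(543), np.int64(-44), np.int64(63)), (np.int64(522), np.int64(-183), np.int64(209)), (np.int64(526), np.int64(-203), np.int64(229)), (np.int64(537), np.int64(-202), np.int64(225)), (np.int64(552), np.int64(-185), np.int64(203))]
209 [(np.int64(541), np.int64(-52), np.int64(60)), (np.int64(522), np.int64(-180), np.int64(195)), (np.int64(527), np.int64(-201), np.int64(216)), (np.int64(536), np.int64(-205), np.int64(217)), (np.int64(586), np.int64(-63), np.int64(58))]
212 [(np.int64(539), np.int64(-58), np.int64(54)), (np.int64(523), np.int64(-175), np.int64(179)), (np.int64(526), np.int64(-205), np.int64(209)), (np.int64(538), np.int64(-198), np.int64(199)), (np.int64(586), np.int64(-62), np.int64(45))]
215 [(np.int64(540), np.int64(-55), np.int64(37)), (np.int64(522), np.int64(-177), np.int64(170)), (np.int64(525), np.i
[... 4074 characters left out ...]
.int64(-112), np.int64(444)), (np.int64(511), np.int64(-104), np.int64(563)), (np.int64(509), np.int64(-103), np.int64(618)), (np.int64(509), np.int64(-109), np.int64(621))]
208 [(np.int64(512), np.int64(-107), np.int64(413)), (np.int64(510), np.int64(-111), np.int64(453)), (np.int64(506), np.int64(-103), np.int64(573)), (np.int64(504), np.int64(-103), np.int64(620)), (np.int64(504), np.int64(-109), np.int64(620))]
211 [(np.int64(517), np.int64(-147), np.int64(59)), (np.int64(502), np.int64(-102), np.int64(527)), (np.int64(500), np.int64(-101), np.int64(589)), (np.int64(499), np.int64(-103), np.int64(622)), (np.int64(499), np.int64(-109), np.int64(620))]
[ 0.47786118 -0.00610082  1.33402173]
```

Run:
```python
from h import *
p=dict(np.load('side0.npz')); P=cloud(p)
print(proj(p,[.153,.502,.196]))
for rr in range(30,85,4): print(rr,[tuple(map(int,P[rr,cc]*1000)) for cc in range(76,108,5)])
cv2.imwrite('pics/s3.png',cv2.resize(p['img'][0:110,40:150],None,fx=5,fy=5))
p=dict(np.load('side1.npz'))
a=cv2.resize(p['img'][165:265,212:312],(600,600),interpolation=2)
for z in(.071,.093,.144):
    r,c=proj(p,[.538,-.163,z]); cv2.circle(a,(int((c-212)*6),int((r-165)*6)),4,(255,0,255),1)
cv2.imwrite('pics/s4.png',a)
P=cloud(p)
m=(abs(P[...,0]-.538)<.07)&(abs(P[...,1]+.164)<.07)&(P[...,2]>.1)
h=P[m]
for z in np.arange(.1,.3,.01):
    q=h[(abs(h[:,2]-z)<.005)]; 
    if len(q): print(z.round(2),len(q),q.min(0).round(3)[:2],q.max(0).round(3)[:2])
```

```text
(np.float64(88.54412458243158), np.float64(102.22458846214343))
30 [(128, 485, 413), (146, 456, 424), (159, 465, 418), (171, 475, 412), (185, 481, 408), (106, 1444, -11), (130, 1455, -19)]
34 [(125, 480, 403), (141, 468, 406), (156, 464, 406), (170, 462, 405), (182, 477, 397), (102, 1436, -29), (125, 1452, -39)]
38 [(122, 478, 391), (137, 470, 393), (152, 465, 394), (166, 468, 390), (180, 468, 388), (95, 1455, -58), (120, 1447, -58)]
42 [(-77, 1758, -201), (134, 471, 380), (149, 462, 383), (163, 464, 380), (177, 470, 375), (189, 494, 362), (115, 1449, -80)]
46 [(-83, 1753, -223), (130, 470, 368), (145, 466, 368), (160, 462, 368), (174, 468, 363), (179, 554, 321), (109, 1462, -108)]
50 [(-90, 1754, -248), (-63, 1753, -251), (142, 464, 356), (155, 476, 348), (167, 500, 335), (180, 521, 323), (105, 1443, -121)]
54 [(-96, 1751, -271), (-69, 1751, -274), (140, 456, 347), (153, 465, 341), (167, 475, 334), (176, 527, 307), (99, 1452, -148)]
58 [(-102, 1745, -293), (125, 436, 346), (139, 441, 342), (150, 464, 328), (164, 472, 322), (171, 541, 285), (93, 1463, -176)]
62 [(-110, 1748, -319), (
[... 854 characters left out ...]
7 -0.179] [ 0.548 -0.167]
0.13 14 [ 0.527 -0.181] [ 0.547 -0.17 ]
0.14 1 [ 0.533 -0.179] [ 0.533 -0.179]
0.15 4 [ 0.525 -0.195] [ 0.539 -0.166]
0.16 6 [ 0.52  -0.202] [ 0.542 -0.176]
0.17 21 [ 0.518 -0.207] [ 0.551 -0.175]
0.18 19 [ 0.517 -0.211] [ 0.55  -0.165]
0.19 30 [ 0.515 -0.226] [ 0.551 -0.177]
0.2 71 [ 0.516 -0.229] [ 0.553 -0.178]
0.21 57 [ 0.516 -0.217] [ 0.553 -0.174]
0.22 36 [ 0.516 -0.207] [ 0.54  -0.174]
0.23 30 [ 0.51  -0.204] [ 0.541 -0.184]
0.24 71 [ 0.501 -0.205] [ 0.57  -0.168]
0.25 91 [ 0.501 -0.204] [ 0.57  -0.158]
0.26 91 [ 0.501 -0.203] [ 0.57 -0.16]
0.27 96 [ 0.501 -0.204] [ 0.57  -0.162]
0.28 153 [ 0.501 -0.204] [ 0.572 -0.156]
0.29 21 [ 0.51  -0.201] [ 0.565 -0.186]
```

View pics/s4.png

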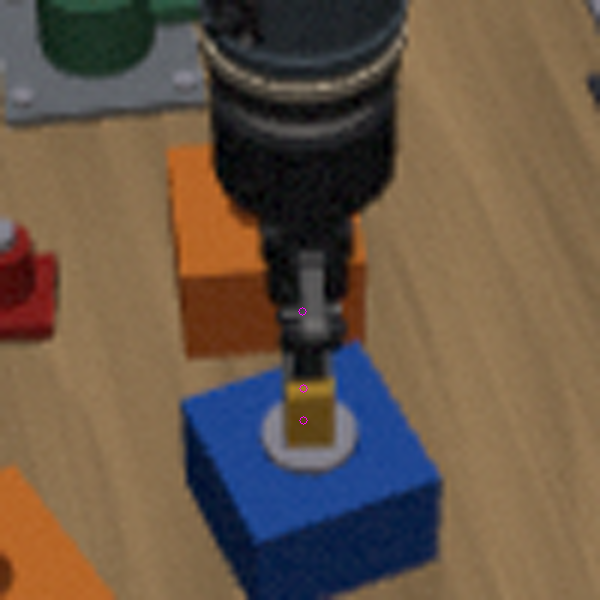

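View pics/s3.png

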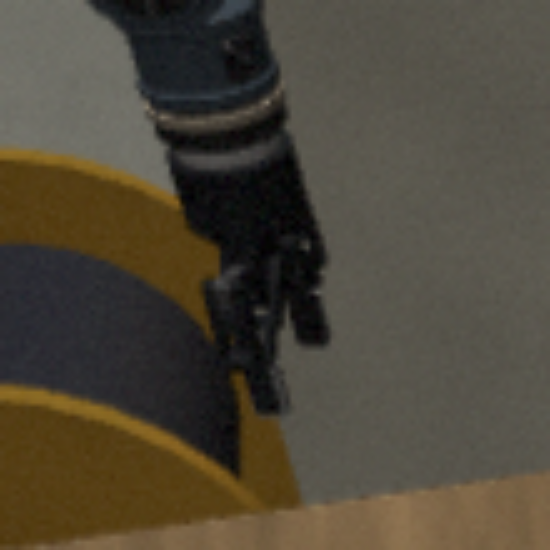

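Emit:
{"method": "step_arm", "body": {"targets": [[0, 0, -40, 0], [0, 0, -40, 0], [0, 0, -40, 0]]}}

```text
clock: 4.5
eef_pos: [0.5384, -0.1635, 0.1341]
tcp_rot: [[-0.982, 0.189, 0.001], [0.189, 0.982, 0.0], [-0.001, 0.001, -1.0]]
ft_force: [0.7, 0.6, -0.2]
width: -0.0002
```

Run:
```python
from h import *
p=ctrl.read_camera('side'); o=ctrl.get_obs(); print(o['eef_pos'],o['clock'])
a=cv2.resize(p['img'][155:255,212:312],(600,600),interpolation=2)
cv2.imwrite('pics/s5.png',a)
P=cloud(p); d=(p['img'].max(-1)<90)
m=(abs(P[...,0]-.538)<.07)&(abs(P[...,1]+.164)<.05)&(P[...,2]>.107)
h=P[m]
for z in np.arange(.1,.25,.005):
    q=h[(abs(h[:,2]-z)<.0025)]; 
    if len(q): print(z.round(3),len(q),q.min(0).round(3)[:2],q.max(0).round(3)[:2])
```

```text
[ 0.53774207 -0.16330336  0.13327086] 4.55
0.145 2 [ 0.53 -0.17] [ 0.538 -0.168]
0.15 4 [ 0.528 -0.171] [ 0.546 -0.166]
0.155 7 [ 0.528 -0.174] [ 0.548 -0.168]
0.16 11 [ 0.528 -0.178] [ 0.547 -0.167]
0.165 9 [ 0.53  -0.179] [ 0.548 -0.169]
0.17 11 [ 0.528 -0.181] [ 0.547 -0.169]
0.175 5 [ 0.531 -0.179] [ 0.541 -0.177]
0.19 2 [ 0.535 -0.192] [ 0.54  -0.162]
0.195 7 [ 0.521 -0.195] [ 0.537 -0.169]
0.2 3 [ 0.52  -0.202] [ 0.543 -0.189]
0.205 1 [ 0.543 -0.18 ] [ 0.543 -0.18 ]
0.21 12 [ 0.521 -0.206] [ 0.55  -0.176]
0.215 14 [ 0.518 -0.208] [ 0.55  -0.169]
0.22 10 [ 0.518 -0.208] [ 0.55 -0.17]
0.225 8 [ 0.52  -0.184] [ 0.55  -0.172]
0.23 6 [ 0.521 -0.207] [ 0.553 -0.178]
0.235 18 [ 0.517 -0.212] [ 0.553 -0.177]
0.24 10 [ 0.519 -0.21 ] [ 0.554 -0.178]
0.245 17 [ 0.516 -0.213] [ 0.554 -0.178]
```

View pics/s5.png

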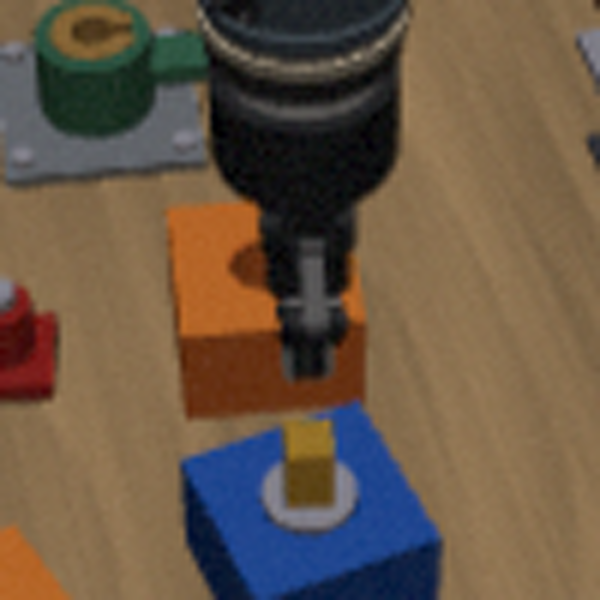

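Emit:
{"method": "step_arm", "body": {"targets": [[0, 0, 0, 0], [0, 0, 0, 0], [0, 0, 0, 0], [0, 0, 30, 0], [0, 0, 60, 0], [0, 0, 70, 0], [0, 0, 70, 0]], "jaw": 50}}

```text
clock: 5.25
eef_pos: [0.5365, -0.1629, 0.0619]
tcp_rot: [[-0.982, 0.189, -0.003], [0.189, 0.982, 0.002], [0.004, 0.001, -1.0]]
ft_force: [-0.2, 0.1, -0.3]
width: 0.05
```

Run:
```python
from h import *
p=ctrl.read_camera('side'); o=ctrl.get_obs(); print(o['eef_pos'],o['clock'],o['ft_force'],o['width'])
a=cv2.resize(p['img'][185:285,212:312],(600,600),interpolation=2)
cv2.imwrite('pics/s6.png',a)
```

```text
[ 0.53749757 -0.1631537   0.0632184 ] 5.3 [ 0.17418544 -0.2618969   0.94413097] 0.0503216725127126
```

View pics/s6.png

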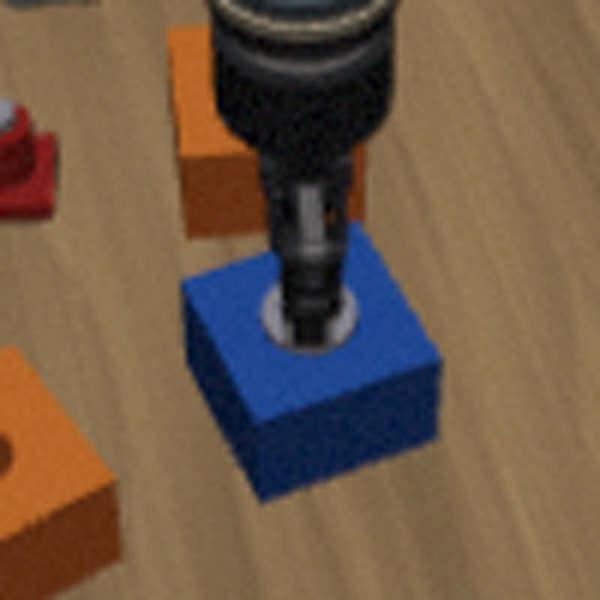

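Emit:
{"method": "step_arm", "body": {"targets": [[0, 0, 3, 0], [0, 0, 3, 0], [0, 0, 3, 0], [0, 0, 3, 0], [0, 0, 3, 0], [0, 0, 3, 0]], "jaw": 0, "newtons": 80}}

```text
clock: 5.9
eef_pos: [0.5382, -0.1635, 0.0613]
tcp_rot: [[-0.982, 0.189, 0.001], [0.189, 0.982, 0.001], [-0.001, 0.001, -1.0]]
ft_force: [-1.1, 0.1, 7.5]
width: 0.0209
```

Emit:
{"method": "step_arm", "body": {"targets": [[0, 0, -25, 0], [0, 0, -50, 0], [0, 0, -75, 0], [0, 0, -75, 0], [0, 0, -75, 0], [0, 0, -75, 0]]}}

```text
clock: 6.5
eef_pos: [0.5373, -0.1632, 0.1349]
tcp_rot: [[-0.982, 0.189, -0.002], [0.189, 0.982, 0.001], [0.002, 0.001, -1.0]]
ft_force: [-1.1, 0.4, -3.5]
width: 0.0207
```

Run:
```python
from h import *
b=[]
for n in ('side','top'):
    p=ctrl.read_camera(n); np.savez(n+'2.npz',**p); r,c=map(int,proj(p,[.538,-.164,.11]))
    b.append(cv2.resize(p['img'][r-32:r+32,c-32:c+32],(390,390),interpolation=2))
o=ctrl.get_obs(); print(o['eef_pos'],o['clock'],o['ft_force'],o['width'])
cv2.imwrite('pics/l1.png',np.hstack(b))
```

```text
[ 0.53738513 -0.16324352  0.13495254] 6.6 [ 0.3345803  -0.29234568 -2.86915638] 0.020800979695580785
```

View pics/l1.png

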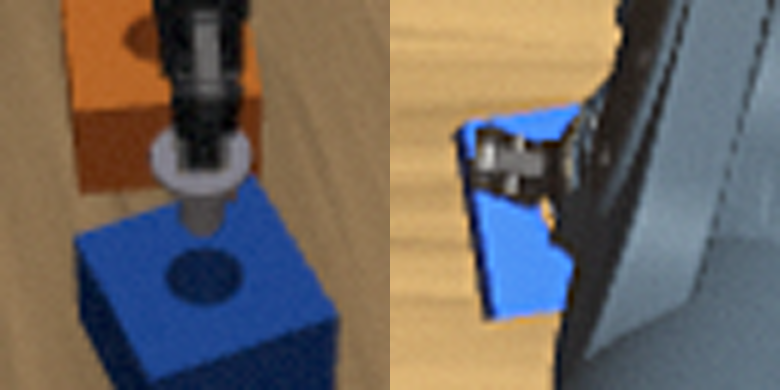

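Run:
```python
from h import *
p=dict(np.load('side2.npz')); C=-p['R'].T@p['t']; print('C',C)
r,c=map(int,proj(p,[.538,-.164,.1]))
a=cv2.resize(p['img'][r-20:r+20,c-20:c+20],(720,720),interpolation=cv2.INTER_CUBIC)
a=np.clip(a.astype(float)*1.6,0,255).astype(np.uint8)
s=18
for k,col in zip((-11,79,169,-101),((0,0,255),(0,255,0),(255,0,0),(255,0,255))):
    t=np.radians(k); u=np.array([np.cos(t),np.sin(t),0]); v=np.array([-u[1],u[0],0])
    pts=[]
    for z in(.018,.040):
        for w in((-.003),(.003)):
            X=np.array([.538,-.164,.094])+u*.015+v*w+[0,0,z]
            rr,cc=proj(p,X); pts.append([(cc-c+20+.5)*s,(rr-r+20+.5)*s])
    cv2.polylines(a,[cv2.convexHull(np.array(pts).astype(np.int32))],True,col,1)
cv2.imwrite('pics/l2.png',a[:,:])
```

```text
C [ 0.33762213 -0.94359302  1.02504562]
```

View pics/l2.png

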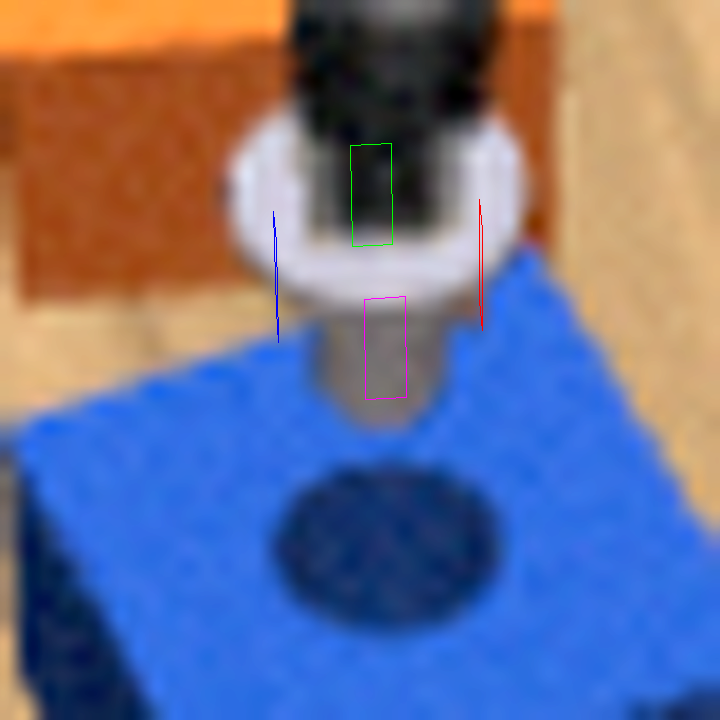

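Emit:
{"method": "step_arm", "body": {"targets": [[93, 334, 0, -0.09], [93, 334, 0, -0.09], [93, 334, 0, -0.09], [93, 334, 0, -0.09], [93, 334, 0, -0.09], [93, 334, 0, -0.09], [93, 334, 0, -0.09], [93, 334, 0, -0.09], [93, 334, 0, -0.09], [93, 334, 0, -0.09]]}}

```text
clock: 7.6
eef_pos: [0.5088, 0.1815, 0.1348]
tcp_rot: [[-0.995, 0.1, -0.003], [0.1, 0.995, 0.0], [0.003, 0.0, -1.0]]
ft_force: [0.0, 0.1, -3.3]
width: 0.021
```

Run:
```python
from h import *
p=ctrl.read_camera('side'); np.savez('side3.npz',**p); q=ctrl.read_camera('top'); np.savez('top3.npz',**q)
o=ctrl.get_obs(); print(o['eef_pos'],o['joint_pos'].round(1),o['clock'],o['ft_force'],o['width'])
b=[]
for k in(p,q):
    r,c=map(int,proj(k,[.509,.182,.09])); b.append(cv2.resize(k['img'][r-20:r+20,c-20:c+20],(390,390),interpolation=cv2.INTER_CUBIC))
cv2.imwrite('pics/h1.png',np.clip(np.hstack(b)*1.4,0,255))
```

```text
[0.50912971 0.18101413 0.13517307] [19.5 17.5 -7.8 64.7  0.1 25.4] 7.7 [ 0.14164221 -0.30476268 -3.57760492] 0.020629891595706624[ WARN:0@1.506] global loadsave.cpp:1063 imwrite_ Unsupported depth image for selected encoder is fallbacked to CV_8U.
```

View pics/h1.png

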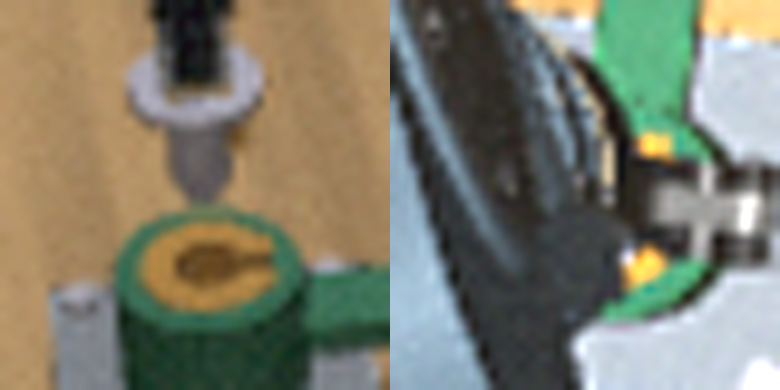

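Run:
```python
from h import *
from scipy.optimize import minimize
p=dict(np.load('side3.npz')); q=dict(np.load('side0.npz'))
def disc(p,x,y,parts,o,s=8,N=48):
    m=np.zeros((N*s,N*s),np.uint8); t=np.linspace(0,2*np.pi,80)
    for (rad,z) in parts: 
        pass
    pts=np.array([proj(p,[x+rad*np.cos(a),y+rad*np.sin(a),z])[::-1] for rad,z in parts for a in t])
    k=((pts-o+.5)*s*16).astype(np.int32); cv2.fillConvexPoly(m,cv2.convexHull(k),255,shift=4)
    return cv2.resize(m,(N,N),interpolation=cv2.INTER_AREA)/255.
def run(p,mask,parts,o,w,x0,nm,zfree=False):
    f=lambda v:((w*(disc(p,v[0]/1e3,v[1]/1e3,[(r,z+(v[2]/1e3 if zfree else 0)) for r,z in parts],o)-mask))**2).sum()
    n=3 if zfree else 2
    x0=list(x0)[:2]+([0] if zfree else [])
    r=minimize(f,x0,method='Nelder-Mead',options=dict(initial_simplex=[x0]+[[a+(4 if i==j else 0) for j,a in enumerate(x0)] for i in range(n)]))
    print(nm,r.x.round(2),round(r.fun,2),'px',mask.sum())
def win(p,X):
    r,c=proj(p,X); return np.array([int(c)-24,int(r)-24])
# hub rim top: from start image
o=win(q,[.509,.182,.06]); im=q['img'][o[1]:o[1]+48,o[0]:o[0]+48]; h=cv2.cvtColor(im,cv2.COLOR_BGR2HSV).astype(int)
P=cloud(q)[o[1]:o[1]+48,o[0]:o[0]+48]
brass=(h[...,0]>10)&(h[...,0]<28)&(h[...,1]>110)&(abs(P[...,2]-.06)<.02)&(np.hypot(P[...,0]-.509,P[...,1]-.182)<.03)
b=cv2.morphologyEx(brass.astype(np.uint8),cv2.MORPH_CLOSE,np.ones((7,7)))
for rad in(.0215,.022,.023): run(q,b,[(rad,.06)],o,1,(509,182),'brass side r%g'%rad)
g=((h[...,0]>45)&(h[...,0]<95)&(h[...,1]>70))|(b>0)
r2,c2=np.mgrid[0:48,0:48]
w=((c2<36)).astype(float)
run(q,g,[(.032,.06),(.032,.014)],o,w,(509,182),'hub body side')
q2=dict(np.load('top0.npz'));o=win(q2,[.509,.182,.06]); im=q2['img'][o[1]:o[1]+48,o[0]:o[0]+48]; h=cv2.cvtColor(im,cv2.COLOR_BGR2HSV).astype(int)
P=cloud(q2)[o[1]:o[1]+48,o[0]:o[0]+48]
brass=(h[...,0]>10)&(h[...,0]<28)&(h[...,1]>110)&(abs(P[...,2]-.06)<.02)&(np.hypot(P[...,0]-.509,P[...,1]-.182)<.03)
b=cv2.morphologyEx(brass.astype(np.uint8),cv2.MORPH_CLOSE,np.ones((9,9)))
for rad in(.0215,.022,.023): run(q2,b,[(rad,.06)],o,1,(509,182),'brass top r%g'%rad)
# collar in side3 
o=win(p,[.509,.182,.13]); im=p['img'][o[1]:o[1]+48,o[0]:o[0]+48]; h=cv2.cvtColor(im,cv2.COLOR_BGR2HSV).astype(int)
P=cloud(p)[o[1]:o[1]+48,o[0]:o[0]+48]
gray=(h[...,1]<70)&(h[...,2]>70)&(P[...,1]<.225)&(P[...,1]>.15)
for row in gray[5:40]: print(''.join('#' if v else '.' for v in row))
np.savez('g.npz',gray=gray,o=o)
```

```text
brass side r0.0215 [510.06 184.27] 5.01 px 99
brass side r0.022 [510.12 184.11] 3.74 px 99
brass side r0.023 [510.33 184.26] 4.32 px 99
hub body side [510.53 182.23] 39.53 px 452
brass top r0.0215 [508.4  182.08] 16.07 px 218
brass top r0.022 [508.59 182.17] 10.79 px 218
brass top r0.023 [509.07 182.02] 9.19 px 218
................................................
................................................
................................................
................................................
................................................
................................................
................................................
................................................
................................................
................................................
................................................
................................................
................................................
............................#...................
....................##......##..................
...................###......###.................
[... 231 characters left out ...]
..............
....................########.#..................
.......................####.....................
.........................##.....................
........................##......................
........................##......................
........................##..#...................
................................................
...........................#....................
........................#.......................
................................................
......................#........#................
...............................#.#..............
................................................
...................................#............
```

Run:
```python
from h import *
from scipy.optimize import minimize
p=dict(np.load('side3.npz')); d=np.load('g.npz'); o=d['o']
g=d['gray'].copy(); g[28:]=0; g[:17]=0
g[27]=0
pts=np.argwhere(g)[:,::-1].astype(np.int32); m=np.zeros((48,48),np.uint8); cv2.fillConvexPoly(m,cv2.convexHull(pts),1)
w=np.ones((48,48)); w[:20]=0; # use lower part and sides
def disc(x,y,z0,s=8,N=48):
    M=np.zeros((N*s,N*s),np.uint8)
    P=np.array([proj(p,[x+.022*np.cos(a),y+.022*np.sin(a),z0+z])[::-1] for z in(.040,.046) for a in np.linspace(0,6.28,80)])
    cv2.fillConvexPoly(M,cv2.convexHull(((P-o+.5)*s*16).astype(np.int32)),255,shift=4)
    return cv2.resize(M,(N,N),interpolation=cv2.INTER_AREA)/255.
for z0 in(.091,.0935,.096):
    f=lambda v:((w*(disc(v[0]/1e3,v[1]/1e3,z0)-m))**2).sum()
    r=minimize(f,[509,182],method='Nelder-Mead',options=dict(initial_simplex=[[509,182],[513,182],[509,186]])); print(z0,r.x.round(2),r.fun)
# depth of collar top
P=cloud(p)[o[1]:o[1]+48,o[0]:o[0]+48]; Q=P[g]; print(np.median(Q,0).round(4),Q[:,0].min(),Q[:,0].max(), np.sort(Q[:,2]).round(3))
```

```text
0.091 [511.35 189.  ] 3.1201999231064974
0.0935 [511.04 185.91] 3.2710342176086122
0.096 [510.59 183.21] 3.282968089196463
[0.5068 0.1706 0.1406] 0.48845959547271195 0.5310631698124684 [0.133 0.135 0.135 0.136 0.137 0.137 0.137 0.137 0.137 0.138 0.138 0.138
 0.138 0.138 0.138 0.138 0.138 0.138 0.138 0.139 0.139 0.14  0.14  0.14
 0.14  0.14  0.14  0.14  0.14  0.14  0.14  0.14  0.14  0.14  0.141 0.141
 0.141 0.141 0.141 0.141 0.141 0.141 0.141 0.142 0.142 0.142 0.142 0.142
 0.142 0.142 0.142 0.142 0.143 0.143 0.143 0.143 0.143 0.143 0.144 0.144
 0.144 0.145 0.148 0.151 0.156 0.157 0.157 0.161 0.165 0.167 0.168]
```

Emit:
{"method": "step_arm", "body": {"targets": [[0.7, 0, 15, 0], [0.7, 0, 30, 0], [0.7, 0, 30, 0], [0.7, 0, 30, 0]]}}

```text
clock: 8.1
eef_pos: [0.5085, 0.1802, 0.1053]
tcp_rot: [[-0.995, 0.103, -0.003], [0.103, 0.995, 0.001], [0.003, 0.0, -1.0]]
ft_force: [-0.1, 0.2, -3.0]
width: 0.021
```

Run:
```python
from h import *
p=ctrl.read_camera('side'); np.savez('side4.npz',**p)
o=ctrl.get_obs(); print(o['eef_pos'],o['clock'],o['ft_force'],o['width'])
r,c=map(int,proj(p,[.509,.182,.07])); cv2.imwrite('pics/h2.png',cv2.resize(p['img'][r-20:r+20,c-20:c+20],(600,600),interpolation=cv2.INTER_CUBIC))
```

```text
[0.50880228 0.18053948 0.10575167] 8.15 [-0.36393893 -0.90154291 -2.09764893] 0.02066418107774312
```

View pics/h2.png

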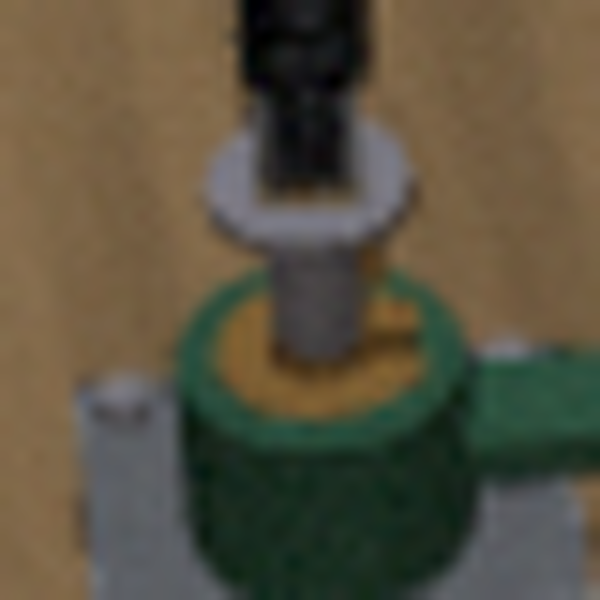

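Run:
```python
from h import *
p=dict(np.load('side4.npz'))
r,c=map(int,proj(p,[.509,.182,.07])); a=cv2.resize(p['img'][r-20:r+20,c-20:c+20],(720,720),interpolation=cv2.INTER_CUBIC); s=18
a=np.clip(a*1.5,0,255).astype(np.uint8)
def circ(x,y,z,rad,col):
    P=np.array([proj(p,[x+rad*np.cos(t),y+rad*np.sin(t),z])[::-1] for t in np.linspace(0,6.28,60)])
    cv2.polylines(a,[(((P-[c-20,r-20]+.5))*s).astype(np.int32)],True,col,1)
circ(.5101,.1841,.06,.0115,(0,0,255)); circ(.5101,.1841,.06,.032,(0,0,255)); circ(.5101,.1841,.06,.022,(0,0,255))
x,y,z=.5101,.1838,.0643
circ(x,y,z,.007,(255,0,0)); circ(x,y,z+.006,.01,(255,0,0)); circ(x,y,z+.046,.022,(255,0,0)); circ(x,y,z+.040,.022,(255,0,0))
cv2.imwrite('pics/h3.png',a[:600])
```

```text
(no output)
```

View pics/h3.png

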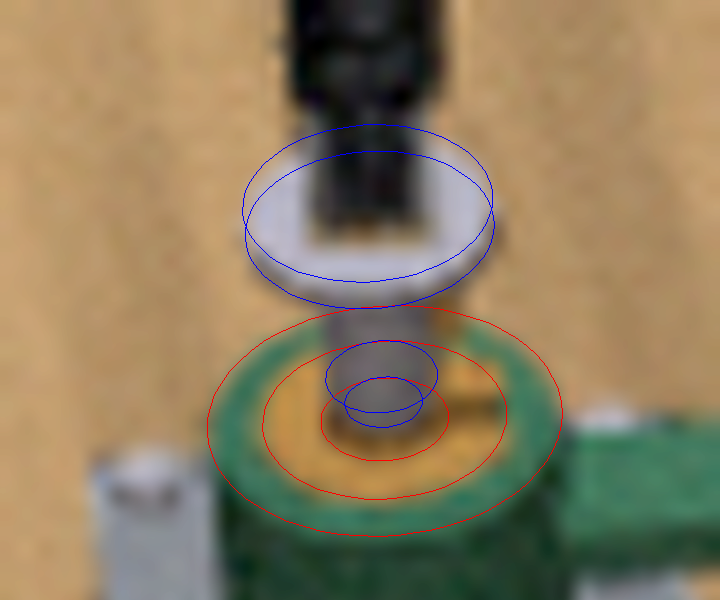

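Emit:
{"method": "step_arm", "body": {"targets": [[0, 1.0, 3, 0], [0, 1.0, 6, 0], [0, 1.0, 9, 0], [0, 1.0, 12, 0], [0, 1.0, 15, 0], [0, 1.0, 17, 0], [0, 1.0, 17, 0]]}}

```text
clock: 8.85
eef_pos: [0.5088, 0.1817, 0.0884]
tcp_rot: [[-0.995, 0.103, -0.002], [0.103, 0.995, 0.001], [0.002, 0.001, -1.0]]
ft_force: [-0.3, 1.7, -4.5]
width: 0.0207
```

Emit:
{"method": "step_arm", "body": {"targets": [[0, 0, 2, 0], [0, 0, 4, 0], [0, 0, 5, 0], [0, 0, 6, 0], [0, 0, 7, 0], [0, 0, 8, 0], [0, 0, 8, 0]]}}

```text
clock: 9.55
eef_pos: [0.5087, 0.1817, 0.0803]
tcp_rot: [[-0.995, 0.103, -0.002], [0.103, 0.995, 0.001], [0.002, 0.001, -1.0]]
ft_force: [0.2, 1.1, -4.3]
width: 0.0207
```

Emit:
{"method": "step_arm", "body": {"targets": [[0, 0, 1, 0], [0, 0, 2, 0], [0, 0, 3, 0], [0, 0, 4, 0], [0, 0, 4, 0]]}}

```text
clock: 10.05
eef_pos: [0.5089, 0.1818, 0.0765]
tcp_rot: [[-0.995, 0.103, -0.002], [0.103, 0.995, 0.001], [0.002, 0.001, -1.0]]
ft_force: [0.4, -0.3, 3.8]
width: 0.0208
```

Emit:
{"method": "step_arm", "body": {"targets": [[0, 0, 1, 0], [0, 0, 2, 0], [0, 0, 3, 0], [0, 0, 4, 0], [0, 0, 5, 0], [0, 0, 5, 0]]}}

```text
clock: 10.65
eef_pos: [0.509, 0.1818, 0.0715]
tcp_rot: [[-0.995, 0.103, -0.002], [0.103, 0.995, 0.001], [0.002, 0.001, -1.0]]
ft_force: [-1.8, -0.3, 4.1]
width: 0.0209
```

Emit:
{"method": "step_arm", "body": {"targets": [[0, 0, 1.5, 0], [0, 0, 3, 0], [0, 0, 4.5, 0], [0, 0, 6, 0], [0, 0, 7.5, 0], [0, 0, 8.5, 0], [0, 0, 8.5, 0]], "newtons": 110}}

```text
clock: 11.35
eef_pos: [0.509, 0.1818, 0.0632]
tcp_rot: [[-0.995, 0.103, -0.001], [0.103, 0.995, 0.001], [0.001, 0.001, -1.0]]
ft_force: [-1.5, -0.2, 7.9]
width: 0.0203
```

Emit:
{"method": "step_arm", "body": {"targets": [[0, 0, 0.5, 0], [0, 0, 1, 0], [0, 0, 1.5, 0], [0, 0, 2, 0], [0, 0, 2, 0]]}}

```text
clock: 11.85
eef_pos: [0.5091, 0.1818, 0.0616]
tcp_rot: [[-0.995, 0.103, -0.001], [0.103, 0.995, 0.001], [0.001, 0.001, -1.0]]
ft_force: [-3.0, -0.1, 9.2]
width: 0.0205
```

Emit:
{"method": "step_arm", "body": {"targets": [[0, 0, 0.5, 0], [0, 0, 1, 0], [0, 0, 1.5, 0], [0, 0, 1.5, 0]]}}

```text
clock: 12.25
eef_pos: [0.5091, 0.1818, 0.0614]
tcp_rot: [[-0.995, 0.103, 0.0], [0.103, 0.995, 0.002], [0.0, 0.002, -1.0]]
ft_force: [-5.8, -2.3, 19.7]
width: 0.02
```

Run:
```python
from h import *
p=ctrl.read_camera('side'); q=ctrl.read_camera('side'); o=ctrl.get_obs(); print(o['eef_pos'],o['clock'],o['ft_force'],o['width'],o['qd'].round(2))
r,c=map(int,proj(p,[.509,.182,.07])); cv2.imwrite('pics/f1.png',np.hstack([cv2.resize(p['img'][r-20:r+20,c-20:c+20],(390,390),interpolation=cv2.INTER_CUBIC),cv2.resize(p['img'][100:300,170:370],(390,390))]))
```

```text
[0.5090781  0.18178008 0.06141286] 12.35 [-6.85255286 -1.07344596 20.16056643] 0.019927616794151663 [ 0.06 -0.07  0.04  0.02  0.01  0.09]
```

View pics/f1.png

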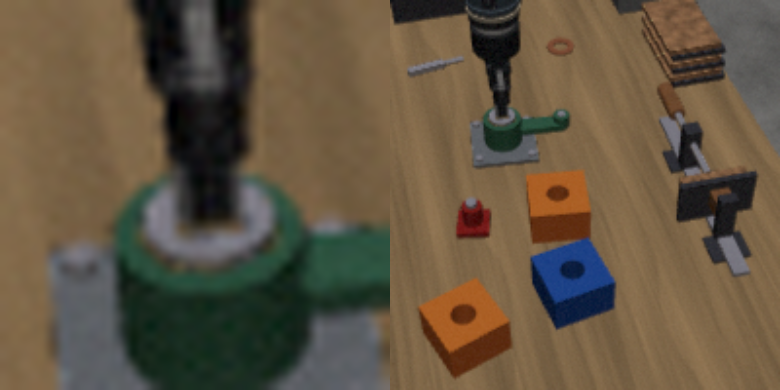

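Run:
```python
from bench import ctrl
print(ctrl.hand_in()); o=ctrl.get_obs(); print(o['eef_pos'],o['ft_force'],o['width'])
```

```text
the job is handed in; nothing more can be done
None
the job is handed in; nothing more can be done
```

The spindle is home in the hub and the job was handed in at about 12.4 s, with the gripper still holding it down. The hand-in reported no verdict.

**What I did:** I lifted the spindle out of the blue stand by its yellow head and turned it about 5° so the key lined up with the keyway seen from above. I lowered it into the bore, and the key went in without any searching. I then pressed it down until it stopped hard.

**Last checks that agreed:**
- **Seating:** the last side picture shows the collar sitting on the brass sleeve. The push rose sharply at a reported tool height of 61.4 mm, the same as when I gripped the spindle hanging in the stand. There its origin is also at 20 mm.
- **Spring:** from first contact to about 2 mm short of home, the upward force grew about as much as the return spring should.
- **Push:** it held steady at about 20 N up on the tool (roughly 23 N after the spindle's weight). That is about 10 N more than the spring needs.
- **Grip:** set to 110 N, with the fingers stopped on the head.
- **Other things on the bench:** I touched nothing else. The last side picture showed nothing out of place, though the rivet tin and bush were outside its frame.

**Checks that failed or disagreed:**
- **First grasp missed:** the fingers closed above the head. The side camera showed the fingertips about 35 mm farther back along the tool than the description says. I corrected for this from the picture.
- **Jaw opening:** it read 20–21 mm on the 22 mm head, and dropped to 19.9 mm at the end.
- **Sideways force:** about 7 N on the tool at the end, so the spindle is probably leaning slightly on the bore. I did not correct it.

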